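# Pop the salt cellar out of its dock and trap it

### The job

Press the red paddle of the wooden condiment dock fully down with one fingertip, so that the spring pushes the salt cellar out, and have the other finger in its runway to trap the cellar before it slides off the end. Finish while holding: one finger still keeps the paddle down and the other still stops the popped-out cellar, which stands upright on the runway. Do not grasp or lift the cellar, and leave the pepper mill, the tealight candle and the garlic where they are.

Things in the scene. Friction and masses are not known exactly. Their poses are not given: they have to be found in the camera images.
- dock: Fixed low dock of light wood. Origin on the worktop under the centre of the cellar's seat, z up. The cellar slides out along -x; the paddle is on the +y side. Deck top 14 mm above the worktop, from x=+64 (rear wall, 42 high) to x=-115 mm (open end). Channel inside y -36 to +36 mm; side walls 5 mm thick, 34 mm high beside the seat (x -30 to +56) and 21 mm high along the runway (x -115 to -41).
- gate (a point): Middle of the top edge of the steel gate bar, at (-36.5, 0, +24) mm of the dock at rest, 10 mm above the deck. It holds the cellar in its seat; it is part of the paddle and sinks below the deck with it.
- ejector (a joint): Travel in m (0 to 0.13, along the dock's -x) of the steel plate behind the cellar. A spring pushes it, and so the cellar, with a steady force of about 4.5 N, at about 0.2 m/s, as soon as the gate is down.
- paddle_top (a point): Centre of the top of the red release paddle, 42 mm (dock x) by 48 mm (dock y); at (-80, +78, +36) mm in the dock's frame at rest. It sinks straight down 12 mm, to 24 mm above the worktop. Nothing between it and the runway stands higher than the 21 mm rail.
- runway (a point): Point on the deck in mid-channel, level with the paddle, at (-80, 0, +14) mm of the dock and 78 mm from the paddle's centre. A finger here with its tip about 10 mm above the deck stops the cellar, whose front starts 47 mm away. Two fingers opened about 60 mm and lined up along the dock's y come down on paddle and runway at once.
- paddle (a joint): Travel of the paddle in m: 0 up, 0.012 fully down. Springs back when let go. Needs 2 N to start, 5 N at the bottom, plus up to 6 N of gate friction. The gate lets the cellar go at about 0.009 to 0.010.
- cellar: Round brown salt cellar with a lid fixed on it, 66 mm in diameter, body 44 mm high, knob to 68 mm, about 0.18 kg, loose. Origin at the centre of its underside. Starts in the dock's seat, within 2 mm of (0, 0, 14) mm of the dock's frame, any yaw.
- mill: Wooden pepper mill, 58 mm across, 150 mm tall, loose bystander near the dock's -y side. Origin at the centre of its underside.
- tealight: Low round tealight candle, 38 mm across, 18 mm tall, loose bystander on the dock's -y side. Origin at the centre of its underside.
- garlic: Garlic bulb, 50 mm across, 48 mm tall, loose bystander on the dock's +y side, behind the paddle. Origin at the centre of its underside.
Things that resemble listed ones, but are neither listed nor needed, are in the scene too. Of the things like the dock, leave any that is turquoise; of the rest the larger one is meant.

How it is judged:
By the outcome, as a careful person would: the job done as asked, in the order asked, and still so for the second after the job is handed in, while the arm keeps its last pose, push and grip.
It also fails if it takes over 38 s, if anything falls off the work surface, if the arm or the gripper's body presses on something with over 40 N, if the wrist force passes 120 N, or if a joint passes its speed limit or range.

### The arm

A 6-joint arm with a two-finger parallel gripper is mounted at the origin on a cart in front of the work surface, level with it; the furniture and walls round the work are solid. World frame = base frame: x ahead of the robot, y to its left, z up, the work surface at z = 0. Lengths are in m, angles in rad, forces in N, time in s.
With the tool pointing down it reaches from about 0.35 to 0.975 m from the base axis. Payload 7.1 kg.
Tool frame: the origin (TCP) lies on the centre line of the jaws, within the pads' length; the fingertips stand 19 mm ahead of it and the grasp point (between the pads) is the TCP (manip.finger_overhang is the distance from the TCP to the fingertips, in m); y points along the fingers, x is the direction in which the jaws open and shut, and the axes are right-handed (so a half turn about y gives the same grasp; the last joint's range is limited). The gripper opens to 88 mm and grips with 3 to 60 N. Pads are 20 mm wide; open, the fingers measure 115 mm over their backs; the gripper's body (75 mm by 178 mm) begins 61 mm behind the grasp point.
Start: joints at [-1.353, 0.423, 1.63, -0, 1.089, -0.019], TCP at [0.147, -0.608, 0.242] pointing down, gripper open.
Joint ranges: [-3, 3], [-0.9, 2.11], [0.09, 2.58], [-1.31, 4.45], [0.11, 2.69], [-2.54, 2.54]. Speed limits (rad/s): [2.39, 2.39, 3.01, 3.14, 3.14, 3.14].

### API

Orientations are given as a unit quaternion [w, x, y, z].
In Python, from cell import manip gives the robot as it stands.
- The arm moves only by the shell command python3 -m creep 'ROWS'. ROWS is JSON, a list of rows, each a list of 7 numbers: the turn, a rotation vector about the tool's x, y, z in units of 6 degrees (1.0 is 6 degrees), then the shift along the tool's x, y, z in units of 30 mm (1.0 is 30 mm), then the finger opening in mm, from 0 to 87.8. A call has 1 to 8 rows; each row is the pose to reach, as a shift and turn from the pose commanded when the call began, along the tool's axes at that moment; what a row does not reach only later rows make up. A row lasts 1/12 s, in which the tool goes at most 41.7 mm and 7.16 degrees, less where a joint would pass 70% of its speed; a pose out of reach is approached as far as the arm can. A call with a gripper value outside its range is refused whole. The fingers move at their own pace and stop on an object; the grip force is fixed at half the most. Time passes only in rows, so rows that repeat a pose let the fingers close. It gives the time, the measured TCP pose, the force and the opening at its end, in the units of the state.
- manip.read_state(): the state, without advancing time (a new reading comes with each control period).
- manip.camera(name): name is "side" or "top" or "wrist"; returns a dict with "pixels" (384x512x3 uint8, red, green, blue), "fx", "fy", "cx", "cy" (pixels), "T" (4x4, takes a point from camera to world coordinates). Camera axes: x right, y up, looking along -z (the intrinsics and any distortion apply to the point x, -y, -z); pixel columns grow to the right and rows downward; lengths in m; the calibration is good to about 2 mm. The wrist camera is an equidistant fisheye: a pixel r from the principal point sees the ray r / f radians off the axis. A picture is of the moment at which its call begins. There is no depth.
- manip.finish_job(): hands the job in, once; it reports no verdict.
The state is a dict: "time": time; "qpos": joint angles; "joint_velocities": joint speeds; "joint_torque": joint torques, N m; "tool_pos": TCP position; "eef_rot": TCP orientation; "contact_force": force on the tool from outside, world axes, zero at the start; "moment": the same for the moment, N m; "grip_width": opening from 0.0 (shut) to 1.0 (fully open).
Only numpy, scipy, OpenCV 4.12 (cv2) and the standard library are available. Lean on these libraries where they do the work, as an engineer would, in place of code of your own. Each camera call takes 0.05 s, during which the arm holds its last target.

## Working session

There is one attempt and no reset: what is moved stays moved. The work goes in short steps, Python scripts to look and compute and a shell command to move; the robot and the scene stay as the last step left them, time stands still between calls to the robot, and variables do not carry over. Pictures are saved under pics/ and viewed, and the job is handed in when it is done.

```bash
ls; mkdir -p pics
python3 - <<'E'
from cell import manip
import cv2
s=manip.read_state(); print(s)
for n in ["top","side","wrist"]:
    c=manip.camera(n); cv2.imwrite(f"pics/a_{n}.png",c["pixels"][:,:,::-1]); print(n,c["fx"],c["fy"],c["cx"],c["cy"],c["T"],[k for k in c])
E
```

```text
pics
{'time': 0.0, 'qpos': array([-1.35300982e+00,  4.23848871e-01,  1.63066995e+00, -8.13910962e-06,
        1.08860234e+00, -1.89983653e-02]), 'joint_velocities': array([-0.00029881, -0.00116219, -0.00093791,  0.00067764,  0.00057191,
        0.00112364]), 'joint_torque': array([-2.10497703e-03, -5.44632375e+01, -2.73666698e+01,  6.40874240e-02,
        2.27860693e-02, -1.02345712e-04]), 'tool_pos': array([ 0.14652311, -0.6070472 ,  0.24090454]), 'eef_rot': array([ 0.55589894, -0.55521824,  0.43786047, -0.43702092]), 'contact_force': array([-0.50686986, -0.4272979 , -0.29595638]), 'moment': array([ 0.00590215, -0.02902058, -0.00724352]), 'grip_width': 1.000011270759707}
top 414.91408899030324 414.91408899030324 251.97531556422732 193.67651598641942 [[ 0.01086477  0.98345695 -0.18081588  0.35371666]
 [-0.99930414  0.01713147  0.03313231  0.06446098]
 [ 0.03568184  0.18033009  0.98295873  0.94933964]
 [ 0.          0.          0.          1.        ]] ['pixels', 'fx', 'fy', 'cx', 'cy', 'T']
side 385.0533642406119 385.0533642406119 258.231449406777 199.48405075369973 [[ 0.97906317  0.1453645  -0.14249374  0.38520512]
 [-0.20305602  0.6483873  -0.73373167 -0.60588088]
 [-0.0142674   0.74730387  0.66432927  0.66265279]
 [ 0.          0.          0.          1.        ]] ['pixels', 'fx', 'fy', 'cx', 'cy', 'T']
wrist 297.3186396354542 297.3186396354542 253.4413684791794 192.63706645332857 [[ 0.23572035  0.92847966  0.28698682  0.2259061 ]
 [-0.97181896  0.22580105  0.06768891 -0.58829616]
 [-0.00195415 -0.29485489  0.95554004  0.3828572 ]
 [ 0.          0.          0.          1.        ]] ['pixels', 'fx', 'fy', 'cx', 'cy', 'T']
```

View pics/a_top.png

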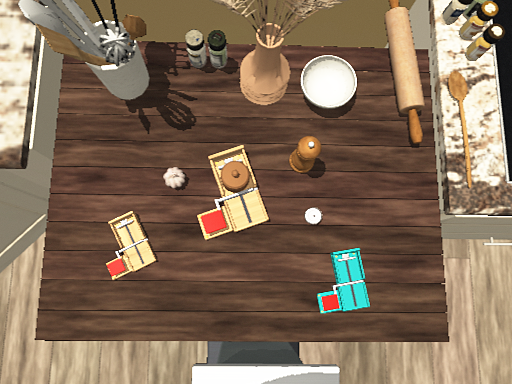

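View pics/a_side.png

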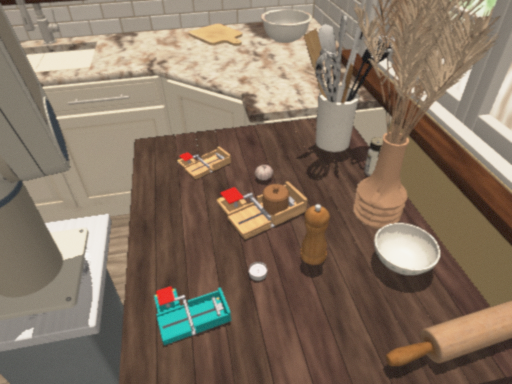

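View pics/a_wrist.png

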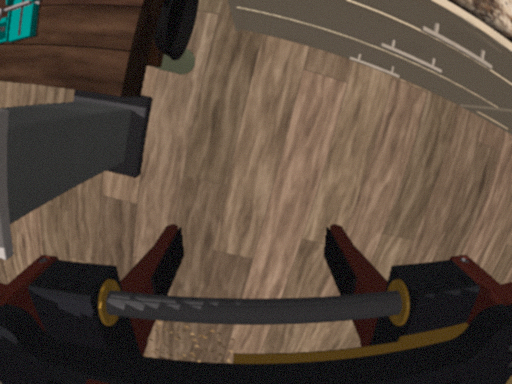

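The top view shows the meant dock, the large wooden one: paddle at about (213,222), cellar at (235,177). The small wooden dock is at (130,245) and the turquoise one at (345,280). Garlic is at (175,177), mill at (305,155), tealight at (313,215).

```bash
cat > h.py <<'E'
import numpy as np,cv2
def ray(c,u,v):
    T=np.array(c["T"]); d=np.array([(u-c["cx"])/c["fx"],-(v-c["cy"])/c["fy"],-1.]); return T[:3,3],T[:3,:3]@d
def onplane(c,u,v,z):
    o,d=ray(c,u,v); return o+d*(z-o[2])/d[2]
def proj(c,p):
    T=np.array(c["T"]); q=T[:3,:3].T@(np.array(p)-T[:3,3]); return c["cx"]+c["fx"]*q[0]/-q[2], c["cy"]-c["fy"]*q[1]/-q[2]
def tri(c1,a,c2,b):
    o1,d1=ray(c1,*a);o2,d2=ray(c2,*b)
    A=np.stack([d1,-d2],1);t=np.linalg.lstsq(A,o2-o1,rcond=None)[0]
    p,q=o1+d1*t[0],o2+d2*t[1];return (p+q)/2,np.linalg.norm(p-q)
def red(c,box):
    h=cv2.cvtColor(c["pixels"],cv2.COLOR_RGB2HSV);m=((h[...,0]<6)|(h[...,0]>174))&(h[...,1]>190)&(h[...,2]>120)
    k=np.zeros(m.shape,np.uint8);x0,y0,x1,y1=box;k[y0:y1,x0:x1]=m[y0:y1,x0:x1]
    cs,_=cv2.findContours(k,cv2.RETR_EXTERNAL,cv2.CHAIN_APPROX_NONE);return max(cs,key=cv2.contourArea)
E
python3 - <<'E'
from cell import manip
from h import *
t=manip.camera("top");s=manip.camera("side")
ct=red(t,(190,195,245,250));cs=red(s,(210,180,255,210))
for n,c,k in(("t",t,ct),("s",s,cs)):
    r=cv2.minAreaRect(k);b=cv2.boxPoints(r);M=cv2.moments(k)
    print(n,r,M["m10"]/M["m00"],M["m01"]/M["m00"])
    W=np.array([onplane(c,*p,.036)[:2] for p in b]);print(W.mean(0),W)
a=lambda k:(cv2.moments(k)["m10"]/cv2.moments(k)["m00"],cv2.moments(k)["m01"]/cv2.moments(k)["m00"])
print(tri(t,a(ct),s,a(cs)))
p=t["pixels"][130:250,150:330,::-1];cv2.imwrite("pics/b_top.png",cv2.resize(p,None,fx=4.4,fy=4.4,interpolation=cv2.INTER_CUBIC))
p=s["pixels"][160:290,200:340,::-1];cv2.imwrite("pics/b_side.png",cv2.resize(p,None,fx=4.5,fy=4.5,interpolation=cv2.INTER_CUBIC))
E
```

```text
t ((213.35000610351562, 221.5500030517578), (18.34120750427246, 21.187257766723633), 71.56504821777344) 218.92307692307693 218.914979757085
[0.45784985 0.11817433] [[0.46919457 0.1470355 ]
 [0.48483236 0.10312911]
 [0.44636126 0.08943593]
 [0.43101123 0.13309678]]
s ((231.2069091796875, 195.01724243164062), (13.55575942993164, 18.198143005371094), 68.19859313964844) 231.29494382022472 194.82303370786516
[0.45761004 0.11785112] [[0.43224188 0.13438937]
 [0.47800291 0.1513594 ]
 [0.48218041 0.10053111]
 [0.43801496 0.08512461]]
(array([0.45946348, 0.10555308, 0.04712863]), np.float64(0.005928380170248605))
```

View pics/b_top.png

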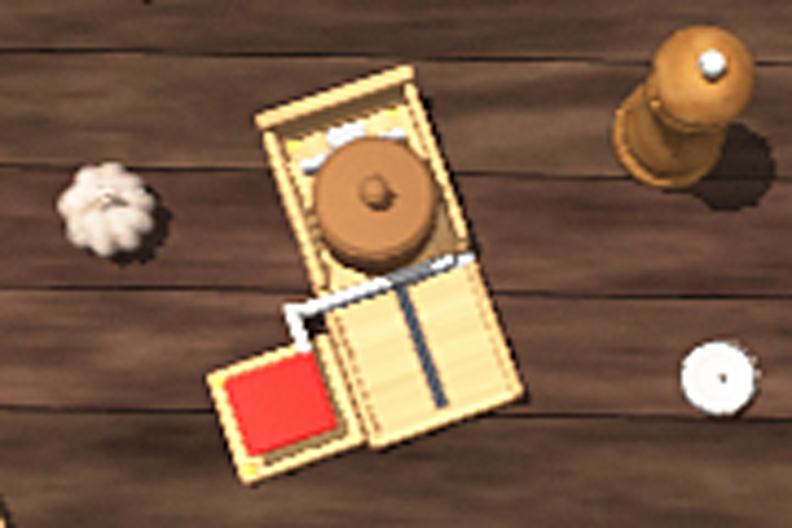

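View pics/b_side.png

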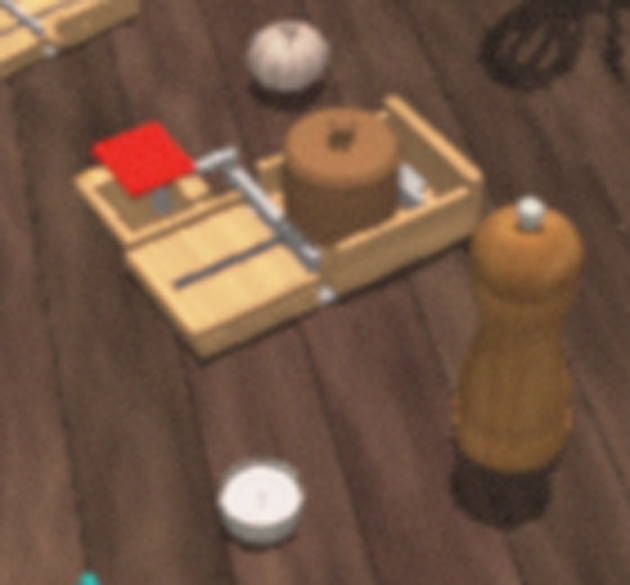

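Run:
```python
from cell import manip
from h import *
from scipy.spatial.transform import Rotation as R
t=manip.camera("top");s=manip.camera("side")
def tp(x,y,z): return onplane(t,150+x/4.4-.4,130+y/4.4-.4,z)[:2]
def sp(x,y,z): return onplane(s,200+x/4.5-.4,160+y/4.5-.4,z)[:2]
e=[("railR",tp(475,262,.021),tp(522,392,.021)),("rearback",tp(415,70,.042),tp(257,122,.042))]
for n,a,b in e: d=a-b;print(n,a,b,np.degrees(np.arctan2(d[1],d[0])))
yaw=np.radians(19.6);c,sn=np.cos(yaw),np.sin(yaw);Rd=np.array([[c,-sn],[sn,c]])
P=np.array([.4578,.1180]);O=P-Rd@np.array([-.08,.078]);print("O",O)
f=lambda p:np.round(Rd.T@(p-O)*1e3,1)
print("knob",f(tp(377,188,.082)),f(sp(341,135,.080)),"gate mid",f(tp(392,283,.024)))
print("railR",f(e[0][1]),f(e[0][2]),"rear",f(e[1][1]),f(e[1][2]),"endR",f(tp(522,396,.021)),"endL",f(tp(372,447,.021)))
print("mill",f(tp(712,64,.150)),f(sp(530,212,.15)),"tealight",f(tp(722,378,.018)),"garlic",f(tp(108,205,.03)))
st=manip.read_state();q=st["eef_rot"];T=R.from_quat(np.r_[q[1:],q[0]]).as_matrix();print(T)
```

```text
railR [0.53521858 0.02054628] [ 0.46779184 -0.00413255] 20.10311066263757
rearback [0.63153516 0.05339796] [0.60212586 0.13385601] -69.92145806365798
O [0.55932982 0.07135564]
knob [-0.1  0.2] [-5.5 -6.9] gate mid [-37.    4.7]
railR [-39.8 -39.8] [-111.6  -40.4] rear [ 62.  -41.1] [61.3 44.5] endR [-113.5  -39.7] endL [-113.5   41.2]
mill [  -8.8 -158.8] [ -10.9 -163. ] tealight [-137.7 -141.2] garlic [ 46.9 130.1]
[[ 2.34582456e-01 -7.98715943e-05  9.72096222e-01]
 [-9.72096154e-01  3.65197696e-04  2.34582469e-01]
 [-3.73743776e-04 -9.99999930e-01  8.02610269e-06]]
```

The dock yaw is about 20°, with the paddle at (0.458, 0.118). Rails, rear wall and knob all fit within 2 mm. Now to transit at height.

```bash
python3 -m creep '[[0,0,0,-0.6,0,0.5,60],[0,0,0,-1.6,0,1.3,60],[0,0,0,-2.6,0,2.1,60],[0,0,0,-3.6,0,2.9,60],[0,0,0,-4.6,0,3.7,60],[0,0,0,-5.6,0,4.5,60],[0,0,0,-6.6,0,5.3,60],[0,0,0,-7.6,0,6.1,60]]'; python3 -m creep '[[0,0,0,-1,0,0.8,60],[0,0,0,-2,0,1.6,60],[0,0,0,-3,0,2.4,60],[0,0,0,-4,0,3.2,60],[0,0,0,-5,0,4,60],[0,0,0,-6,0,4.8,60],[0,0,0,-7,0,5.6,60],[0,0,0,-8,0,6.4,60]]'
```

```text
time: 1.02
tool_pos: [0.2714, -0.3413, 0.2418]
eef_rot: [-0.555, 0.555, -0.437, 0.438]
contact_force: [0.9, -1.3, 0.4]
grip_width: 0.681
time: 1.68
tool_pos: [0.4019, -0.0627, 0.242]
eef_rot: [0.556, -0.555, 0.437, -0.438]
contact_force: [0.5, -0.0, 0.0]
grip_width: 0.679
```

```bash
python3 -m creep '[[0,-0.3,0,-1,0,0.8,60],[0,-0.6,0,-2,0,1.6,60],[0,-0.9,0,-3,0,2.4,60],[0,-1.07,0,-3.8,0,3.1,60],[0,-1.07,0,-4.16,0,3.34,60],[0,-1.07,0,-4.16,0,3.34,60],[0,-1.07,0,-4.16,0,3.34,60]]'; python3 -m creep '[[0,0,0,0,1,0,60],[0,0,0,0,2,0,60],[0,0,0,0,3,0,60],[0,0,0,0,4,0,60],[0,0,0,0,4.3,0,60],[0,0,0,0,4.3,0,60]]'
python3 - <<'E'
from cell import manip
import cv2,numpy as np
from scipy.spatial.transform import Rotation as R
s=manip.read_state();q=s["eef_rot"];print(s["tool_pos"],s["grip_width"],s["contact_force"]);print(R.from_quat(np.r_[q[1:],q[0]]).as_matrix().round(4))
for n in ["top","side","wrist"]:
    c=manip.camera(n);p=c["pixels"]
    if n!="wrist": p=p[120:290,130:340]
    cv2.imwrite(f"pics/c_{n}.png",cv2.resize(p,None,fx=(1 if n=="wrist" else 3.5),fy=(1 if n=="wrist" else 3.5),interpolation=cv2.INTER_CUBIC)[:,:,::-1])
E
```

```text
time: 2.27
tool_pos: [0.4689, 0.0801, 0.2414]
eef_rot: [-0.579, 0.58, -0.405, 0.405]
contact_force: [-0.7, 0.3, -0.4]
grip_width: 0.683
time: 2.77
tool_pos: [0.4672, 0.0785, 0.1109]
eef_rot: [-0.577, 0.58, -0.408, 0.405]
contact_force: [0.1, -0.9, 0.1]
grip_width: 0.678
[0.46723201 0.07853214 0.11091461] 0.6782477112549954 [ 0.10622241 -0.8742873   0.08295546]
[[ 3.399e-01 -5.400e-03  9.404e-01]
 [-9.404e-01 -9.000e-04  3.399e-01]
 [-1.000e-03 -1.000e+00 -5.400e-03]]
```

View pics/c_top.png

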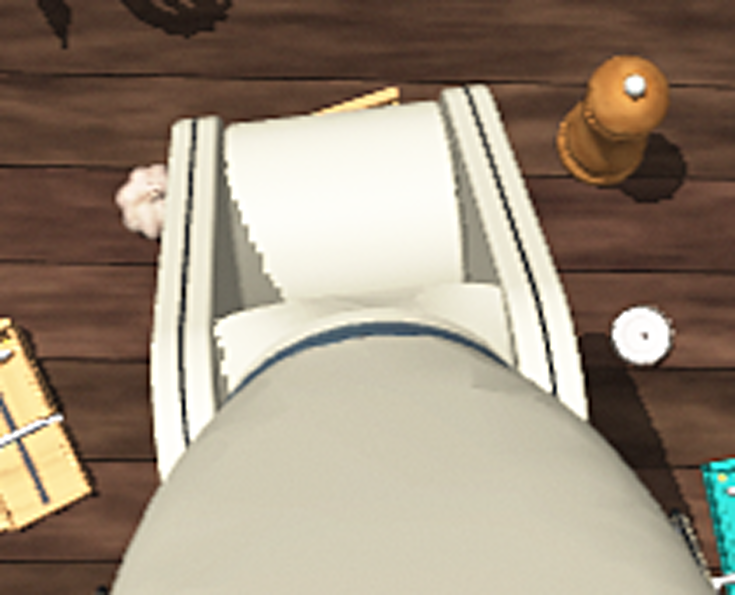

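View pics/c_side.png

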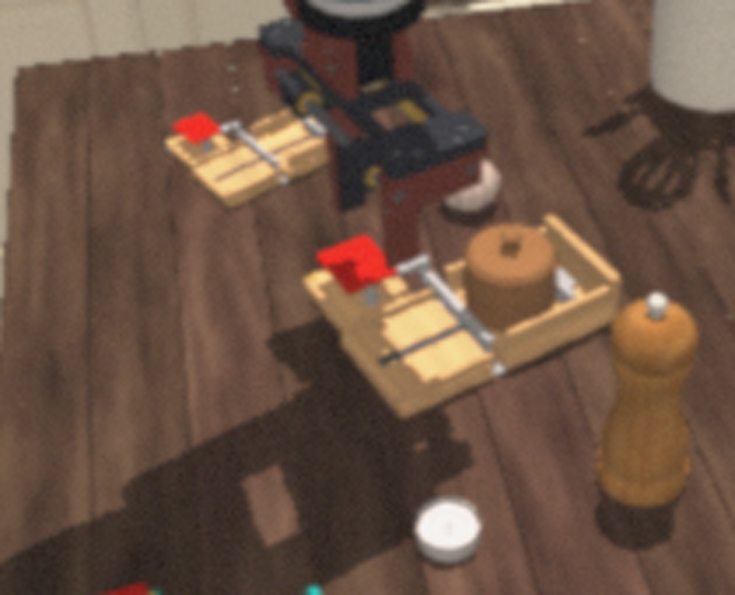

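View pics/c_wrist.png

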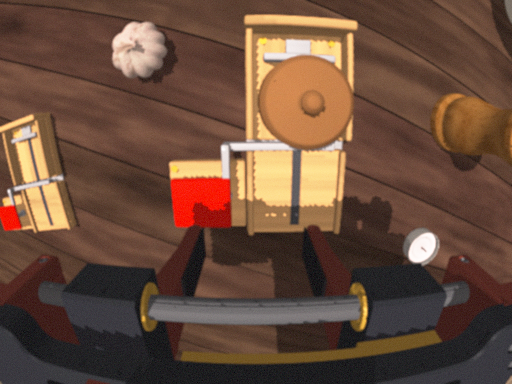

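The wrist view shows the left finger over the red paddle (200,200) and the right one over the runway (310,200), with the jaw line parallel to the dock's y. Mill (480,120), tealight (420,245) and garlic (138,50) are clear. I'll apply a small offset correction while descending to just above the paddle.

```bash
python3 -m creep '[[0,0,0,-0.05,0.5,0.09,60],[0,0,0,-0.05,1,0.09,60],[0,0,0,-0.05,1.4,0.09,60],[0,0,0,-0.05,1.7,0.09,60],[0,0,0,-0.05,1.7,0.09,60],[0,0,0,-0.05,1.7,0.09,60]]'
python3 - <<'E'
from cell import manip
import cv2,numpy as np
from scipy.spatial.transform import Rotation as R
s=manip.read_state();q=s["eef_rot"];M=R.from_quat(np.r_[q[1:],q[0]]).as_matrix();p=s["tool_pos"];print(p,s["grip_width"],s["contact_force"]);print(M.round(4))
a=np.radians(20);Rd=np.array([[np.cos(a),-np.sin(a)],[np.sin(a),np.cos(a)]]);P=np.array([.4578,.118]);tip=p+M[:,1]*.019;print("tip mid in dock",Rd.T@(tip[:2]-P)*1e3+[-80,78],tip[2])
for n in ["side","wrist"]:
    c=manip.camera(n);p=c["pixels"]
    if n!="wrist": p=p[120:290,130:340]
    cv2.imwrite(f"pics/d_{n}.png",cv2.resize(p,None,fx=(1 if n=="wrist" else 3.5),fy=(1 if n=="wrist" else 3.5),interpolation=cv2.INTER_CUBIC)[:,:,::-1])
E
```

```text
time: 3.42
tool_pos: [0.472, 0.0825, 0.0624]
eef_rot: [0.579, -0.579, 0.405, -0.406]
contact_force: [-0.1, -0.0, 0.2]
grip_width: 0.684
[0.47202342 0.082506   0.06242501] 0.6837753453581202 [-0.08239279 -0.00856358  0.19725284]
[[ 3.417e-01  9.000e-04  9.398e-01]
 [-9.398e-01  1.000e-04  3.417e-01]
 [ 2.000e-04 -1.000e+00  8.000e-04]]
tip mid in dock [-78.75800435  39.77854592] 0.043425021018973275
```

View pics/d_side.png

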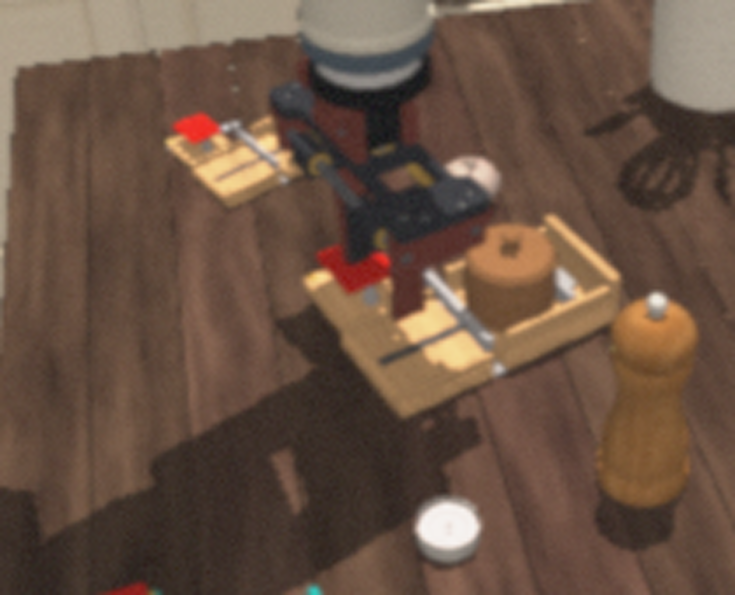

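View pics/d_wrist.png

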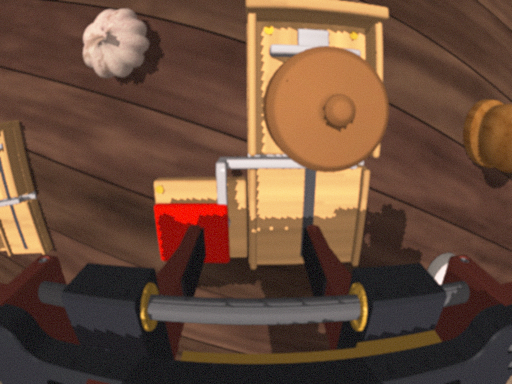

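The fingers straddle correctly: left over the paddle, right over the runway groove in front of the gate. Now I'll press, shifting 3 mm back along the runway.

```bash
python3 -m creep '[[0,0,0,0,0.1,-0.1,60],[0,0,0,0,0.25,-0.1,60],[0,0,0,0,0.4,-0.1,60],[0,0,0,0,0.55,-0.1,60],[0,0,0,0,0.7,-0.1,60],[0,0,0,0,0.8,-0.1,60],[0,0,0,0,0.8,-0.1,60],[0,0,0,0,0.8,-0.1,60]]'
cat > look.py <<'E'
import sys
from cell import manip
import cv2,numpy as np
from scipy.spatial.transform import Rotation as R
s=manip.read_state();q=s["eef_rot"];M=R.from_quat(np.r_[q[1:],q[0]]).as_matrix();p=s["tool_pos"];print(p,s["grip_width"],s["contact_force"]);print(M.round(4))
a=np.radians(20);Rd=np.array([[np.cos(a),-np.sin(a)],[np.sin(a),np.cos(a)]]);P=np.array([.4578,.118]);tip=p+M[:,1]*.019;print("tip mid in dock",Rd.T@(tip[:2]-P)*1e3+[-80,78],tip[2])
for n in ["side","wrist"]:
    c=manip.camera(n);p=c["pixels"]
    if n!="wrist": p=p[120:290,130:340]
    cv2.imwrite(f"pics/{sys.argv[1]}_{n}.png",cv2.resize(p,None,fx=(1 if n=="wrist" else 3.5),fy=(1 if n=="wrist" else 3.5),interpolation=cv2.INTER_CUBIC)[:,:,::-1])
E
python3 look.py e
```

```text
time: 4.18
tool_pos: [0.4688, 0.0817, 0.0411]
eef_rot: [0.579, -0.579, 0.406, -0.406]
contact_force: [-12.7, -2.9, 65.5]
grip_width: 0.686
[0.46879995 0.08166882 0.0410684 ] 0.6856954235531646 [-12.72486544  -2.87616756  65.5313405 ]
[[ 3.411e-01  1.000e-04  9.400e-01]
 [-9.400e-01  6.000e-04  3.411e-01]
 [-5.000e-04 -1.000e+00  3.000e-04]]
tip mid in dock [-82.08430348  40.10802799] 0.02206839900181259
```

View pics/e_side.png

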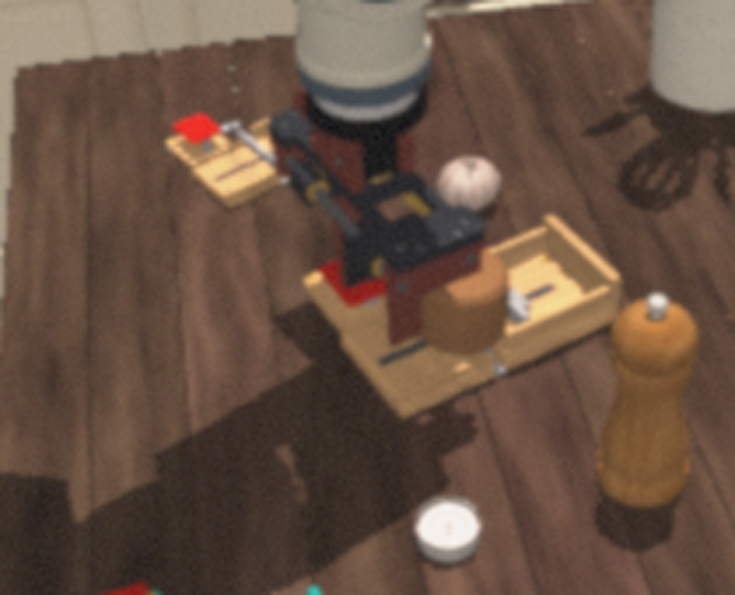

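View pics/e_wrist.png

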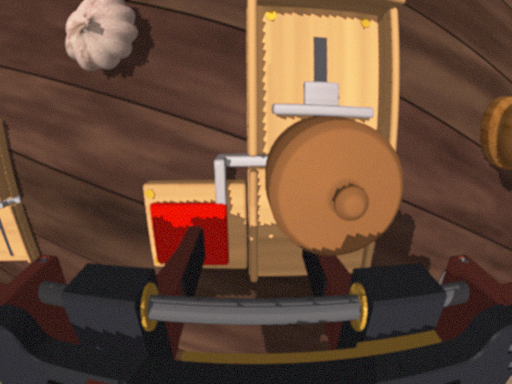

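The cellar has popped out and stands against the runway finger: in the wrist view it sits at (335,185) with the ejector plate behind it at (322,110). The paddle is down. The press force is 65 N, so I'll ease it while keeping the paddle bottomed.

```bash
python3 -m creep '[[0,0,0,0,-0.03,0,60],[0,0,0,0,-0.05,0,60],[0,0,0,0,-0.05,0,60],[0,0,0,0,-0.05,0,60]]'; python3 -m creep '[[0,0,0,0,0,0,60],[0,0,0,0,0,0,60],[0,0,0,0,0,0,60],[0,0,0,0,0,0,60],[0,0,0,0,0,0,60],[0,0,0,0,0,0,60],[0,0,0,0,0,0,60],[0,0,0,0,0,0,60]]'
python3 look.py f
```

```text
time: 4.62
tool_pos: [0.4688, 0.0816, 0.0416]
eef_rot: [0.579, -0.579, 0.406, -0.406]
contact_force: [-10.0, -3.0, 48.3]
grip_width: 0.684
time: 5.28
tool_pos: [0.4688, 0.0816, 0.0416]
eef_rot: [0.579, -0.579, 0.406, -0.406]
contact_force: [-9.8, -3.0, 48.2]
grip_width: 0.684
[0.46881162 0.0816273  0.04164615] 0.683767175304581 [-9.75269448 -2.97377572 48.20889049]
[[ 3.409e-01  3.000e-04  9.401e-01]
 [-9.401e-01  6.000e-04  3.409e-01]
 [-4.000e-04 -1.000e+00  5.000e-04]]
tip mid in dock [-82.08386169  40.06291628] 0.022646155997926194
```

View pics/f_wrist.png

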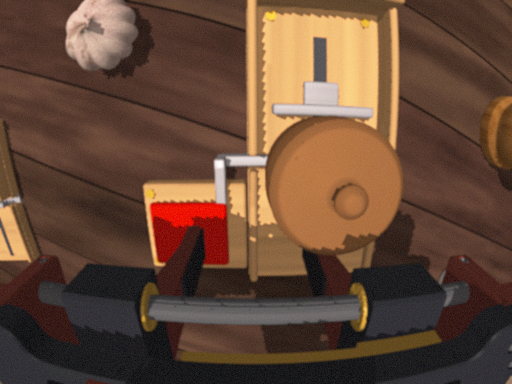

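View pics/f_side.png

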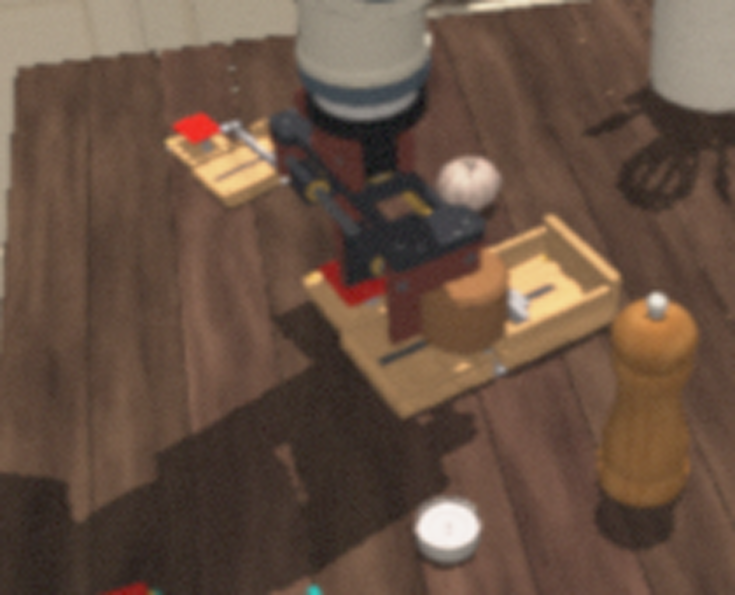

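```bash
python3 -m creep '[[0,0,0,0,-0.02,0,60],[0,0,0,0,-0.05,0,60],[0,0,0,0,-0.05,0,60],[0,0,0,0,-0.05,0,60],[0,0,0,0,-0.05,0,60],[0,0,0,0,-0.05,0,60]]'
python3 look.py g
python3 - <<'E'
import cv2,numpy as np
a,b=[cv2.imread(f"pics/{k}_wrist.png").astype(int) for k in "fg"];print(abs(a-b)[60:260].mean(), (abs(a-b).max(2)>40)[60:260].sum())
E
```

```text
time: 5.88
tool_pos: [0.4688, 0.0815, 0.0422]
eef_rot: [0.579, -0.579, 0.406, -0.406]
contact_force: [-6.7, -1.4, 33.4]
grip_width: 0.684
[0.46877307 0.08154427 0.0421641 ] 0.6844112899632748 [-6.69569899 -1.38857941 33.44776277]
[[ 3.409e-01  1.000e-04  9.401e-01]
 [-9.401e-01  4.000e-04  3.409e-01]
 [-3.000e-04 -1.000e+00  2.000e-04]]
tip mid in dock [-82.15314988  39.99644596] 0.023164098695016202
3.9666731770833334 160
```

View pics/g_side.png

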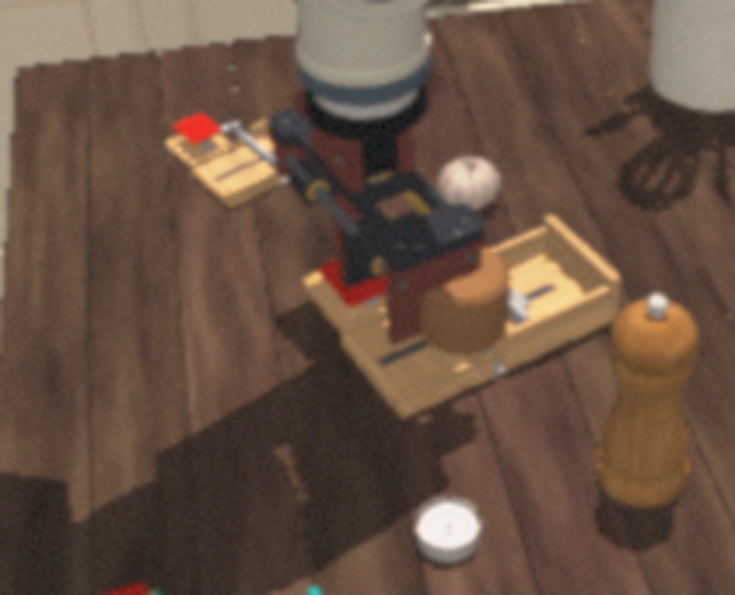

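The cellar is still upright against the finger at (465,305) in the side view. The paddle is held down at 33 N with the tip at 23 mm, and the bystanders are unmoved. I'm handing in.

```bash
python3 -c "
from cell import manip
print(manip.finish_job())"
```

```text
the job is handed in; nothing more can be done
None
```

The job is handed in at about 6 s. One finger presses the large wooden dock's red paddle fully down, and the other, in the runway, stopped the salt cellar after the spring pushed it out.

- **Last checks:** the fingertips read about 23 mm above the worktop, at or slightly below the paddle's 24 mm stop. The cellar stands upright on the runway against the finger, with the ejector plate behind it. The mill and tealight look unmoved in the side view, and the garlic, partly hidden earlier, shows no sign of having moved.
- **Force:** the first press peaked at about 65 N at the wrist. I eased it in two steps to 33 N, and the tip height and force still fitted a fully pressed paddle. As far as I could see, that load was on the fingertips only, not the gripper's body.
- **Not confirmed:** the paddle's travel cannot be read directly, so "fully down" comes from tip height, force and the released cellar. My first two-camera fix of the paddle was about 15 mm off because one colour centroid was skewed. I used the rectangle fits on the paddle's known height instead, which agreed to under 1 mm.

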